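Bolt the waste-chute hatch

TASK

The waste-chute hatch with the round porthole must be bolted shut before the trimmer starts: slide its barrel bolt fully across into the keeper, then turn the bolt's handle all the way down into the notch and let go. Leave the bolt of the louvred hatch as it is.

Things in the scene. Friction and masses are not known exactly. Their poses are not given: they have to be found in the camera images.
- port_hatch: Fixed hatch to be bolted: metal frame 240 x 240 mm, lid top 68 mm up, round porthole (104 mm) in the lid. Origin: centre of underside; x points away from the robot (to its hinges), y to the left. Bolt rod lies along y near the front: axis at x -75, z 94 mm. Steel strip at x -105 mm, 6 mm thick, top at z 114, stops the handle going down except in its notch, y -23 to +12 mm.
- port_bolt (a joint): Slide of that bolt, m: 0 drawn, grows along the hatch's +y, end stop 0.078 = fully across in the keeper. Starts 0 to 0.02. Needs about 3 N, stays where left. The handle stands on the rod at hatch y = -75 mm + this value and meets the notch freely from 0.058 to the stop.
- port_handle (a joint): Lean of its handle, rad: 0 upright, grows about the rod axis towards the robot (hatch -x), stop 1.571 = level, fully down. Starts 0 to 0.3; strip blocks it near 0.8 off the notch. Stays put up to 0.3, let go past 0.8 it drops. Steel bar 12 mm thick; round grip 20 mm thick, 54 to 96 mm from the rod axis, middle at 75. When down, grip middle is 30 mm in front of the frame, 94 mm above the bench.
- louvre_handle_grip (a point): Middle of the handle grip of the identical bolt on the other hatch, which is alike but has four louvre slots in place of the porthole. It too is drawn, handle up. To be left alone. The two hatches may stand either way round, left or right.

How it is judged:
By the outcome, as a careful person would: the job done as asked, in the order asked, and still so for the second after the job is handed in, with the robot touching nothing.
It also fails if it takes over 32 s, if anything falls off the work surface, if the arm or the gripper's body presses on something with over 40 N, if the wrist force passes 120 N, or if a joint passes its speed limit or range.

ROBOT

A 6-joint arm with a two-finger parallel gripper is mounted at the origin on the work surface. World frame = base frame: x ahead of the robot, y to its left, z up, the work surface at z = 0. Lengths are in m, angles in rad, forces in N, time in s.
With the tool pointing down it reaches from about 0.225 to 0.875 m from the base axis. Payload 3.4 kg.
Tool frame: the origin (TCP) lies between the finger pads; the fingertips stand 8 mm ahead of it and the grasp point (between the pads) lies 11 mm behind it; z points along the fingers, y is the line along which they close (so a half turn about z gives the same grasp; the last joint's range is limited). The gripper opens to 85 mm and grips with 20 to 120 N. Pads are 22 mm wide; open, the fingers measure 114 mm over their backs; the gripper's body (76 mm by 85 mm) begins 54 mm behind the grasp point. The pads swing forward as they close: fully open they stand 13 mm farther back than shut.
Start: joints at [1.038, 0.276, 1.505, -0, 1.361, -0.121], TCP at [0.23, 0.527, 0.239] pointing down, gripper open.
Joint ranges: [-2.89, 2.89], [-0.75, 2.08], [0.22, 2.7], [-1.18, 4.32], [0.11, 2.71], [-2.7, 2.7]. Speed limits (rad/s): [2.57, 2.57, 3.14, 3.14, 3.14, 3.14].

INTERFACE

Orientations are given as a unit quaternion [w, x, y, z].
In Python, from rig import manip gives the robot as it stands.
- The arm moves only by the tool move_arm, never from a script. Its argument "deltas" is a list that holds one entry, the list of rows, each a list of 5 numbers: the shift along the tool's x, y, z normalised to -1 to 1, where 1 is 80 cm, then the turn about the tool's z normalised to -1 to 1, where 1 is 120 degrees, then the closure, from -1 (fully open) to 1 (shut). In form: [[[tx, ty, tz, twist, grip], ...]]. A call has 1 to 12 rows; each row is the pose to reach, as a shift and turn from the pose commanded when the call began, along the tool's axes at that moment; what a row does not reach only later rows make up. A row lasts 1/10 s, in which the tool goes at most 50 mm and 8.59 degrees, less where a joint would pass 70% of its speed; a pose out of reach is approached as far as the arm can. A call with a number of a shift or a turn outside -1 to 1 is refused whole. A call with a gripper value outside its range is refused whole. The fingers move at their own pace and stop on an object; "squeeze" is the grip in N (left out, the last holds). Time passes only in rows, so rows that repeat a pose let the fingers close. It gives the time, the measured TCP pose, the force, the opening and the grip force at its end, in the units of the state.
- manip.get_state(): the state, without advancing time (a new reading comes with each control period).
- manip.get_image(name): name is "side" or "top"; returns the picture (420x560x3 uint8, red, green, blue); there is no depth.
- manip.camera_params(name): a dict with "fx", "fy", "cx", "cy" (pixels), "R" (3x3) and "t" (3): a world point X has camera coordinates R X + t. Camera axes: x right, y down, z forward; pixel columns grow to the right and rows downward; lengths in m; the calibration is good to about 2 mm. A picture is of the moment at which its call begins. camera_params takes no time and is no camera call.
- manip.sign_off(): hands the job in; it is judged then, once.
The state is a dict: "clock": time; "qpos": joint angles; "qd": joint speeds; "effort": joint torques, N m; "position": TCP position; "ee_rot": TCP orientation; "contact_force": force on the tool from outside, world axes, zero at the start; "moment": the same for the moment, N m; "width": finger opening in m; "gripper_force": force on a finger pad.
Only numpy, scipy, OpenCV 4.12 (cv2) and the standard library are available. Lean on these libraries where they do the work, as an engineer would, in place of code of your own. Each camera call takes 0.05 s, during which the arm holds its last target. There are 200 camera calls.

## Working session

There is one attempt and no reset: what is moved stays moved. The work goes in short steps, Python scripts to look and compute and a tool call to move; the robot and the scene stay as the last step left them, time stands still between calls to the robot, and variables do not carry over. Pictures are saved under pics/ and viewed, at most 10 in all, crops included, and the job is handed in when it is done.

Besides the shell and the picture viewer there is one more tool, called after "Emit:" by a JSON object that holds its "api" and its "payload". move_arm: Moves the arm, as the interface text tells. Scaled input: -1 to 1 covers 80 cm each way for a shift and 120 degrees each way for a turn. Its arguments: {"type":"object","properties":{"deltas":{"type":"array","items":{"type":"array","items":{"type":"array","items":{"type":"number","minimum":-1,"maximum":1}}}},"squeeze":{"type":"number"}},"required":["deltas"]}

```bash
mkdir -p pics
python3 - <<'E'
from rig import manip
import cv2,numpy as np
for n in("top","side"):
    im=manip.get_image(n); cv2.imwrite(f"pics/{n}0.png",im[:,:,::-1]); p=manip.camera_params(n)
    R=np.array(p["R"]);print(n,p, -R.T@np.array(p["t"]))
s=manip.get_state();print(s)
E
```

```text
top {'fx': 490.6862978534635, 'fy': 490.6862978534635, 'cx': 282.0737512520441, 'cy': 212.77116700341247, 'R': array([[-0.01549752, -0.99970217, -0.01885219],
       [-0.9988308 ,  0.01634199, -0.04549696],
       [ 0.0457915 ,  0.01812506, -0.99878657]]), 't': array([-0.03734763,  0.60642381,  1.1368793 ])} [ 0.55307658 -0.06785268  1.16238614]
side {'fx': 522.8452790042353, 'fy': 522.8452790042353, 'cx': 279.46987588133334, 'cy': 211.01608042650759, 'R': array([[-0.95349927, -0.30132123, -0.00668228],
       [-0.2284035 ,  0.73686938, -0.63628245],
       [ 0.19664938, -0.60516859, -0.77142725]]), 't': array([0.55526591, 0.25298165, 0.97529492])} [0.39543639 0.57111683 0.9170473 ]
{'clock': 0.1, 'qpos': array([ 1.03801309e+00,  2.76505860e-01,  1.50600672e+00, -1.06028262e-05,
        1.36072491e+00, -1.20996964e-01]), 'qd': array([-0.00089865, -0.0002838 , -0.00238755,  0.00118729, -0.00012254,
       -0.00238943]), 'effort': array([ 1.66685462e-03, -4.17700052e+01, -2.46403974e+01, -1.32833343e-04,
        5.73242680e-03, -2.49722768e-05]), 'position': array([0.22990868, 0.52652418, 0.23854091]), 'ee_rot': array([-2.59168409e-04,  2.04440356e-01,  9.78878677e-01, -7.80531695e-04]), 'contact_force': array([ 0.47100824,  0.41977405, -0.08830878]), 'moment': array([ 0.035445  ,  0.0075757 , -0.01466517]), 'gripper_force': 0.0, 'width': 0.0853893181111926}
```

View pics/top0.png

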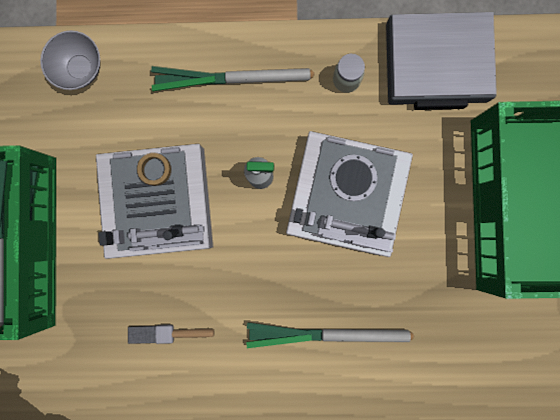

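View pics/side0.png

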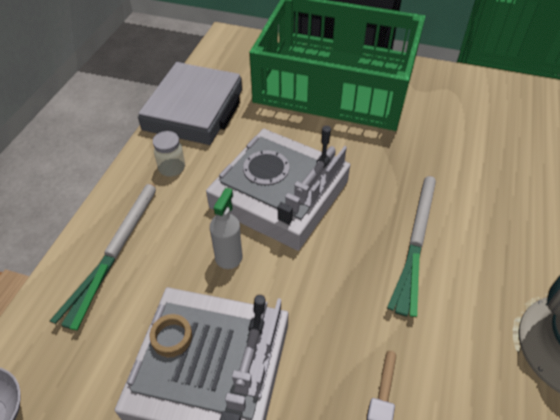

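The porthole hatch is on the right in the top view (porthole near 353,178; bolt row near y≈225), with its upright handle's grip at about (326,135) in the side view. I'll look closer.

Run:
```python
import cv2,numpy as np
a=cv2.imread("pics/top0.png")[120:270,270:425]; b=cv2.imread("pics/side0.png")[115:255,200:360]
a=cv2.resize(a,None,fx=5,fy=5,interpolation=cv2.INTER_CUBIC)[:600*5//5+150]
a=cv2.resize(a,(620,600)); cv2.imwrite("pics/topc.png",a)
cv2.imwrite("pics/sidec.png",cv2.resize(b,(640,560),interpolation=cv2.INTER_CUBIC))
```

```text
(no output)
```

View pics/topc.png

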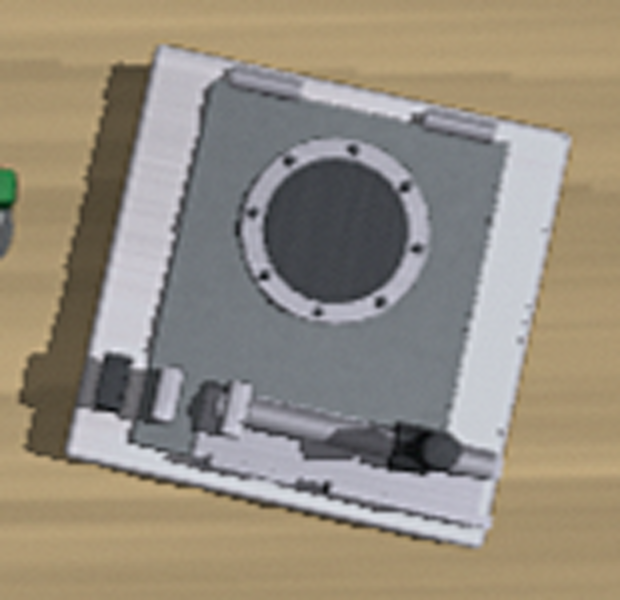

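View pics/sidec.png

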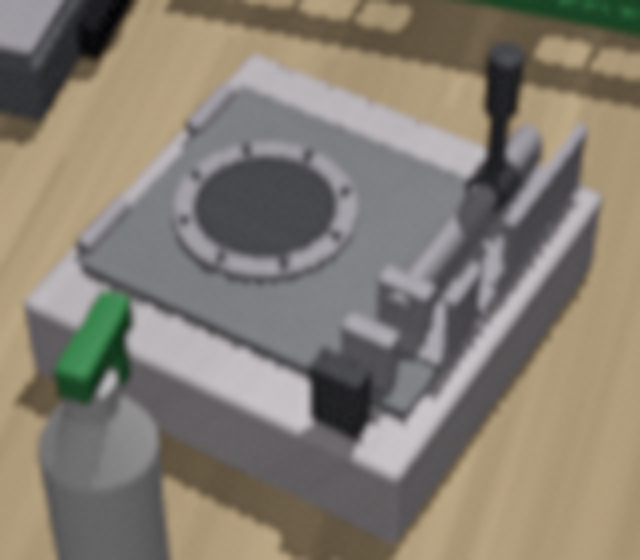

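The crops show the frame-top corners at top-image pixels (310,131), (412.5,154), (390,256), (287.5,234.5). The grip tip is at top (379.5,232.5) and side (326.8,128.8).

```bash
cat > h.py <<'E'
from rig import manip
import numpy as np
def ray(n,u,v):
    p=manip.camera_params(n);R=np.array(p["R"]);t=np.array(p["t"])
    return -R.T@t, R.T@np.array([(u-p["cx"])/p["fx"],(v-p["cy"])/p["fy"],1])
def plane(n,u,v,z):
    o,d=ray(n,u,v);return o+d*(z-o[2])/d[2]
def tri(a,b):
    A=[];y=[]
    (o1,d1),(o2,d2)=ray(*a),ray(*b)
    s=np.linalg.lstsq(np.c_[d1,-d2],o2-o1,rcond=None)[0]
    p,q=o1+s[0]*d1,o2+s[1]*d2
    return (p+q)/2,np.linalg.norm(p-q)
def proj(n,X):
    p=manip.camera_params(n);c=np.array(p["R"])@X+p["t"]
    return c[0]/c[2]*p["fx"]+p["cx"],c[1]/c[2]*p["fy"]+p["cy"]
E
python3 - <<'E'
from h import *
np.set_printoptions(precision=4,suppress=True)
c=[(310,131.25),(412.5,153.75),(390,256.25),(287.5,234.5)]
for z in(.05,.06,.068):
    P=np.array([plane("top",*k,z) for k in c]);print(z,np.linalg.norm(P-np.roll(P,-1,0),axis=1),P.mean(0))
    d=np.roll(P,-1,0)-P;a=np.degrees(np.arctan2(d[:,1],d[:,0]));print(a)
print(tri(("top",379.5,232.5),("side",326.8,128.8)))
# side corners of frame top: left(27,305)right(600,200) near(400,480) back(255,55)
print([plane("side",200+u/4,115+v/4,.06) for u,v in((27,305),(600,200),(400,475),(255,57))])
E
```

```text
0.05 [0.2383 0.2381 0.2359 0.2412] [ 0.6449 -0.2022  0.05  ]
[-103.6102  166.2011   77.1402  -13.2206]
0.06 [0.2361 0.236  0.2337 0.239 ] [ 0.6441 -0.2009  0.06  ]
[-103.6102  166.2011   77.1402  -13.2206]
0.068 [0.2344 0.2343 0.232  0.2373] [ 0.6434 -0.2     0.068 ]
[-103.6102  166.2011   77.1402  -13.2206]
(array([ 0.555 , -0.2427,  0.1862]), np.float64(0.0010853085410279003))
[array([ 0.7834, -0.1076,  0.06  ]), array([ 0.5009, -0.2792,  0.06  ]), array([ 0.5555, -0.0561,  0.06  ]), array([ 0.7285, -0.3365,  0.06  ])]
```

Emit:
{"api": "move_arm", "payload": {"deltas": [[[-0.757,-0.719,-0.025,-0.085,-1],[-0.757,-0.719,-0.025,-0.085,-1],[-0.757,-0.719,-0.025,-0.085,-1],[-0.757,-0.719,-0.025,-0.085,-1],[-0.757,-0.719,-0.025,-0.085,-1],[-0.757,-0.719,-0.025,-0.085,-1],[-0.757,-0.719,-0.025,-0.085,-1],[-0.757,-0.719,-0.025,-0.085,-1],[-0.757,-0.719,-0.025,-0.085,-1],[-0.757,-0.719,-0.025,-0.085,-1],[-0.757,-0.719,-0.025,-0.085,-1],[-0.757,-0.719,-0.025,-0.085,-1]]]}}

```text
clock: 1.3
position: [0.4631, -0.0268, 0.2535]
ee_rot: [-0.0, 0.117, 0.993, 0.0]
contact_force: [0.7, -0.0, 0.3]
width: 0.0856
gripper_force: 0.0
```

```bash
cat >> h.py <<'E'
from scipy.spatial.transform import Rotation as Ro
C=np.array([.6435,-.2005,0]);YAW=np.radians(-13.4)
H=Ro.from_euler("z",YAW).as_matrix()
def show(*targets):
    """targets: hatch-frame TCP points; prints tool-axis shifts normalised"""
    s=manip.get_state();q=np.roll(s["ee_rot"],-1);T=Ro.from_quat(q).as_matrix()
    ty=np.degrees(np.arctan2(T[1,1],T[0,1]))
    print("t",s["clock"],"pos",s["position"].round(4),"hatch",(H.T@(s["position"]-C)).round(4),"F hatch",(H.T@s["contact_force"]).round(1),"w",round(s["width"],4),round(s["gripper_force"],1),"ty",ty.round(2),"tilt",T[:,2].round(3),"twist to go",((ty-np.degrees(YAW)-90)/120).round(4))
    for g in targets: print((T.T@(C+H@np.array(g)-s["position"])/.8).round(4))
E
python3 -c "
from h import *
show((-.0763,-.0616,.26))"
```

```text
t 1.3 pos [ 0.4631 -0.0268  0.2535] hatch [-0.2157  0.1272  0.2535] F hatch [0.7 0.2 0.3] w 0.0856 0.0 ty 76.58 tilt [-0.  0. -1.] twist to go -0.0002
[-0.1744 -0.2359 -0.0082]
```

Emit:
{"api": "move_arm", "payload": {"deltas": [[[-0.17,-0.23,-0.008,0,-1],[-0.17,-0.23,-0.008,0,-1],[-0.17,-0.23,-0.008,0,-1],[-0.17,-0.23,-0.008,0,-1],[-0.17,-0.23,-0.008,0,-1],[-0.17,-0.23,-0.008,0,-1],[-0.17,-0.23,-0.008,0,-1]]]}}

```text
clock: 2.0
position: [0.5522, -0.2353, 0.259]
ee_rot: [-0.001, 0.117, 0.993, 0.001]
contact_force: [0.9, 0.4, -0.1]
width: 0.0856
gripper_force: 0.0
```

Run:
```python
from h import *
import cv2
show((-.0763,-.0616,.158))
b=manip.get_image("side")[60:235,230:430,::-1]
cv2.imwrite("pics/s2.png",cv2.resize(b,(640,560),interpolation=cv2.INTER_CUBIC))
```

```text
t 2.0 pos [ 0.5522 -0.2353  0.259 ] hatch [-0.0807 -0.055   0.259 ] F hatch [ 0.8  0.6 -0.1] w 0.0856 0.0 ty 76.54 tilt [-0.002  0.002 -1.   ] twist to go -0.0005
[-0.0058 -0.0084  0.1262]
```

View pics/s2.png

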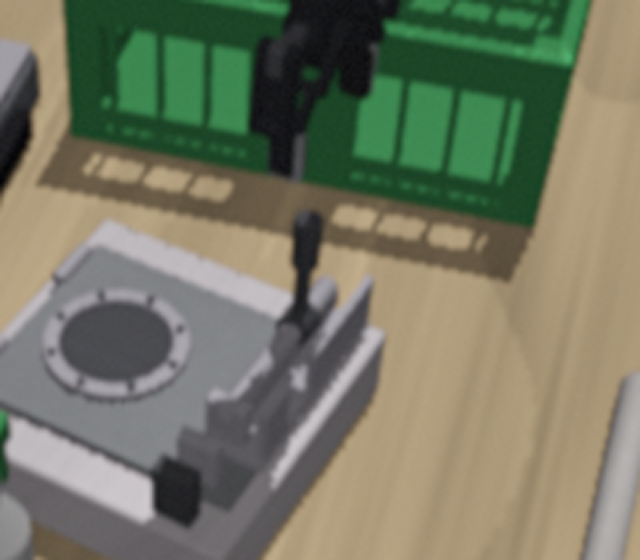

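The open gripper hangs above the grip (tip at crop (307,215)) with fingers on either side along the rod. I'll descend and close.

Emit:
{"api": "move_arm", "payload": {"deltas": [[[-0.006,-0.008,0.02,0,-1],[-0.006,-0.008,0.06,0,-1],[-0.006,-0.008,0.1,0,-1],[-0.006,-0.008,0.126,0,-1],[-0.006,-0.008,0.126,0,-1],[-0.006,-0.008,0.126,0,0.2],[-0.006,-0.008,0.126,0,1],[-0.006,-0.008,0.126,0,1],[-0.006,-0.008,0.126,0,1],[-0.006,-0.008,0.126,0,1]]], "squeeze": 25}}

```text
clock: 3.05
position: [0.5563, -0.2427, 0.1603]
ee_rot: [0.001, 0.117, 0.993, -0.0]
contact_force: [-0.8, 1.2, 2.8]
width: 0.019
gripper_force: 25.5
```

```bash
python3 -c "
from h import *
show((-.0763,.003,.158))"
```

```text
t 3.05 pos [ 0.5563 -0.2427  0.1603] hatch [-0.075  -0.0613  0.1603] F hatch [-1.   1.   2.8] w 0.019 25.5 ty 76.6 tilt [ 0.002 -0.    -1.   ] twist to go -0.0
[0.0016 0.0803 0.0029]
```

Emit:
{"api": "move_arm", "payload": {"deltas": [[[0,0.02,0,0,1],[0,0.04,0,0,1],[0,0.06,0,0,1],[0,0.07,0,0,1],[0,0.075,0,0,1],[0,0.075,0,0,1]]]}}

```text
clock: 3.65
position: [0.5709, -0.1827, 0.1603]
ee_rot: [0.001, 0.116, 0.993, 0.0]
contact_force: [0.6, 0.5, 5.8]
width: 0.0196
gripper_force: 25.9
```

```bash
python3 -c "
from h import *
show((-.0763,.003,.158))"
```

```text
t 3.65 pos [ 0.5709 -0.1827  0.1603] hatch [-0.0748  0.0005  0.1603] F hatch [0.4 0.7 5.8] w 0.0196 25.9 ty 76.67 tilt [ 0.002 -0.    -1.   ] twist to go 0.0006
[0.0019 0.0032 0.0028]
```

Now small steps into the stop, watching force.

Emit:
{"api": "move_arm", "payload": {"deltas": [[[0,0.003,0,0,1],[0,0.005,0,0,1],[0,0.005,0,0,1]]]}}

```text
clock: 3.95
position: [0.5716, -0.1796, 0.1603]
ee_rot: [0.001, 0.116, 0.993, -0.0]
contact_force: [-0.4, -1.4, 5.0]
width: 0.0193
gripper_force: 25.9
```

```bash
python3 -c "
from h import *
show((-.0763,.003,.158))"
```

```text
t 3.95 pos [ 0.5716 -0.1796  0.1603] hatch [-0.0748  0.0036  0.1603] F hatch [-0.  -1.5  5. ] w 0.0193 25.9 ty 76.65 tilt [ 0.002 -0.001 -1.   ] twist to go 0.0004
[ 0.0019 -0.0008  0.0028]
```

Emit:
{"api": "move_arm", "payload": {"deltas": [[[0,0.003,0,0,1],[0,0.005,0,0,1],[0,0.005,0,0,1]]]}}

```text
clock: 4.25
position: [0.5722, -0.1774, 0.1603]
ee_rot: [0.001, 0.116, 0.993, -0.002]
contact_force: [-1.4, -4.9, 4.8]
width: 0.0197
gripper_force: 25.9
```

```bash
python3 -c "
from h import *
show((-.0763,.003,.158))"
```

```text
t 4.25 pos [ 0.5722 -0.1774  0.1603] hatch [-0.0747  0.006   0.1603] F hatch [-0.2 -5.1  4.8] w 0.0197 25.9 ty 76.67 tilt [ 0.001 -0.004 -1.   ] twist to go 0.0006
[ 0.002  -0.0037  0.0029]
```

Emit:
{"api": "move_arm", "payload": {"deltas": [[[0,0.003,0,0,1],[0,0.005,0,0,1],[0,0.005,0,0,1]]]}}

```text
clock: 4.55
position: [0.5723, -0.1771, 0.1603]
ee_rot: [0.0, 0.116, 0.993, -0.005]
contact_force: [-4.1, -14.4, 4.7]
width: 0.0194
gripper_force: 26.5
```

```bash
python3 -c "
from h import *
show((-.0763,.003,.158))"
```

```text
t 4.55 pos [ 0.5723 -0.1771  0.1603] hatch [-0.0747  0.0062  0.1603] F hatch [ -0.7 -15.    4.7] w 0.0194 26.5 ty 76.69 tilt [-0.    -0.011 -1.   ] twist to go 0.0008
[ 0.002  -0.004   0.0029]
```

The bolt has hit its end stop (15 N, no more travel). Next I'll swing the handle along its arc.

Emit:
{"api": "move_arm", "payload": {"deltas": [[[0.0126,-0.004,0.0008,0,1],[0.0249,-0.004,0.0033,0,1],[0.0369,-0.004,0.0073,0,1],[0.048,-0.004,0.0129,0,1],[0.0586,-0.004,0.0199,0,1],[0.0586,-0.004,0.0199,0,1]]]}}

```text
clock: 5.15
position: [0.5266, -0.1663, 0.1438]
ee_rot: [0.001, 0.116, 0.993, -0.002]
contact_force: [-0.9, -8.2, 2.0]
width: 0.0195
gripper_force: 25.6
```

```bash
python3 -c "
from h import *
show((-.075-.077*.966,.0055,.094-.011+.077*.259),(-.152,.0055,.083))"
```

```text
t 5.15 pos [ 0.5266 -0.1663  0.1438] hatch [-0.1216  0.0062  0.1438] F hatch [ 1.  -8.2  2. ] w 0.0195 25.6 ty 76.67 tilt [ 0.002 -0.005 -1.   ] twist to go 0.0006
[ 0.0349 -0.0006  0.0509]
[ 0.0383 -0.0005  0.0758]
```

Emit:
{"api": "move_arm", "payload": {"deltas": [[[0.0095,-0.001,0.0083,0,1],[0.0178,-0.001,0.0178,0,1],[0.0248,-0.001,0.0282,0,1],[0.0304,-0.001,0.0395,0,1],[0.0344,-0.001,0.0514,0,1],[0.0369,-0.001,0.0638,0,1],[0.0377,-0.001,0.0764,0,1],[0.0377,-0.001,0.079,0,1],[0.0377,-0.001,0.079,0,1]]]}}

```text
clock: 6.05
position: [0.496, -0.1589, 0.0796]
ee_rot: [-0.001, 0.116, 0.993, -0.001]
contact_force: [-3.1, -5.8, 0.8]
width: 0.0191
gripper_force: 24.3
```

```bash
python3 -c "
from h import *
show((-.152,.0055,.083))"
```

```text
t 6.05 pos [ 0.496  -0.1589  0.0796] hatch [-0.1531  0.0063  0.0796] F hatch [-1.6 -6.4  0.8] w 0.0191 24.3 ty 76.67 tilt [-0.002 -0.002 -1.   ] twist to go 0.0006
[-0.0013 -0.001  -0.0043]
```

Emit:
{"api": "move_arm", "payload": {"deltas": [[[0,0,0.004,0,1],[0,0,0.004,0,1],[0,0,0.004,0,1]]]}}

```text
clock: 6.35
position: [0.4961, -0.1589, 0.0767]
ee_rot: [-0.001, 0.116, 0.993, -0.001]
contact_force: [-3.2, -6.0, 1.1]
width: 0.0194
gripper_force: 24.4
```

Run:
```python
from h import *
import cv2
show((-.152,.0055,.083))
b=manip.get_image("side")[115:255,220:380,::-1]
cv2.imwrite("pics/s3.png",cv2.resize(b,(640,560),interpolation=cv2.INTER_CUBIC))
```

```text
t 6.35 pos [ 0.4961 -0.1589  0.0767] hatch [-0.153   0.0063  0.0767] F hatch [-1.7 -6.6  1.1] w 0.0194 24.4 ty 76.67 tilt [-0.001 -0.002 -1.   ] twist to go 0.0006
[-0.0012 -0.001  -0.0079]
```

View pics/s3.png

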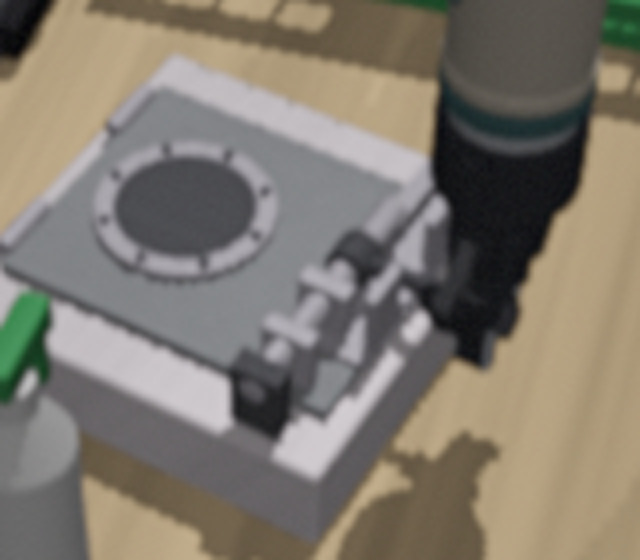

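The rod runs into the keeper (crop ~(260,380)) and the handle passes down through the notch under the fingers (~(430,280)). Now I'll release, lift clear and check.

Emit:
{"api": "move_arm", "payload": {"deltas": [[[0,0,0,0,-1],[0,0,0,0,-1],[0,0,0,0,-1],[0,0,0,0,-1],[0,0,-0.03,0,-1],[0,0,-0.08,0,-1],[0,0,-0.14,0,-1],[0.06,0,-0.2,0,-1],[0.12,0,-0.2,0,-1],[0.18,0,-0.2,0,-1],[0.18,0,-0.2,0,-1]]]}}

```text
clock: 7.5
position: [0.3515, -0.1228, 0.237]
ee_rot: [-0.001, 0.117, 0.993, 0.001]
contact_force: [0.3, -0.2, -0.0]
width: 0.0852
gripper_force: 0.0
```

Run:
```python
from h import *
import cv2
show()
b=manip.get_image("side")[115:255,220:380,::-1]
a=manip.get_image("top")[:,:,::-1][170:280,270:425]
cv2.imwrite("pics/s4.png",np.hstack([cv2.resize(b,(400,350),interpolation=cv2.INTER_CUBIC),cv2.resize(a,(400,350),interpolation=cv2.INTER_CUBIC)]))
```

```text
t 7.5 pos [ 0.3515 -0.1228  0.237 ] hatch [-0.3021  0.008   0.237 ] F hatch [ 0.4 -0.1 -0. ] w 0.0852 0.0 ty 76.58 tilt [-0.003  0.002 -1.   ] twist to go -0.0001
```

View pics/s4.png

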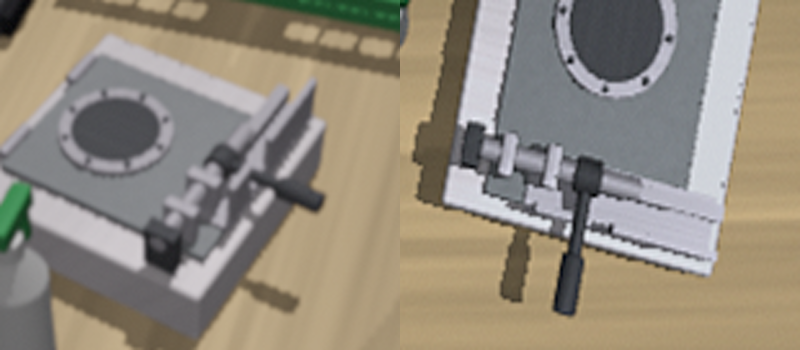

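The handle lies level through the notch, with its grip in front of the frame and the rod in the keeper. A quick numeric check of the tip before handing in.

Run:
```python
from h import *
p,e=tri(("top",333.5,267.5),("side",348.5,194.5));print((H.T@(p-C)).round(4),e, "expect -.171 .003 .094")
for th in(1.3,1.571): print(th,[np.round(proj(n,C+H@np.array([-.075-.096*np.sin(th),.004,.094+.096*np.cos(th)])),1) for n in("top","side")])
```

```text
[-0.1678  0.0038  0.0962] 0.0013109554448321767 expect -.171 .003 .094
1.3 [array([334.5, 268.4]), array([349.1, 186.9])]
1.571 [array([333.1, 269.2]), array([349.4, 195.8])]
```

The tip matches fully down and fully across, so I'm handing in.

```bash
python3 -c "
from rig import manip
print(manip.sign_off())"
```

```text
the job is handed in; nothing more can be done
None
```

The porthole hatch is bolted: the bolt is against its end stop in the keeper, the handle is down level in the notch and released, and the arm never went near the louvred hatch's bolt; the job was handed in at about 7.6 s, and no verdict was returned.

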